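# Load the bench mixer: sample tube in the fork clip, counterweight locked in its pocket

### The job

Get the mixer on the lab bench ready to run: take the long square-capped sample tube out of the covered rack and press it down into the mixer's fork clip, its cap in the cap cradle, until it is fully home and the sprung jaw has closed over it. Set the aluminium counterweight flat on the floor of the mixer's pocket and swing the locking lever shut over it. Leave the short tube as it lies and the beaker, paper cup and wash bottle where they stand.

Things in the scene. Friction and masses are not known exactly. Their poses are not given: they have to be found in the camera images.
- mixer: fixed bench mixer: white base, aluminium top plate 200 (x) x 220 (y) mm, plate top 50 mm above the bench. Origin: centre of its underside on the bench, z up. Its +y half carries the grey fork clip with steel jaw (tube lies along the mixer's x axis), its -y half the grey rectangular pocket and the steel locking lever. Its cap cradle is at the -x end of the clip.
- clip_seat (a point): where the tube's middle (its origin) sits when fully home: 90 mm above the bench, 40 mm above the plate; axes as the mixer's. Two U forks, 14 mm thick along x, stand at x = +55 and -32 mm from here; slot 31 mm wide, open upwards, its floor 14 mm below this point; the -y prongs flare outward, up to 34 mm above it. Finger room between the forks: 73 mm, centred at x = +11.5 mm.
- cap_cradle (a point): centre of the cap when the tube is home, 64 mm from clip_seat towards the mixer's -x. Here a grey trough takes the cap: side walls 41 mm apart inside, 6 mm thick, 38 mm long, tops 6 mm above this point (a cap in it cannot be straddled by fingers); end wall 24 mm to -x of this point, as high as it.
- jaw (a joint): angle (rad) of the steel sprung jaw, one piece with a hooked nose at each fork, hinged along x at the clip's +y side, 33 mm below clip_seat. 0 = closed, grows as it swings outward to +y. The noses slope from 38 mm down to 15 mm above clip_seat and overhang the slot; a tube pushed straight down with 10 to 20 N forces them out by about 0.17 rad, then they snap back over it.
- pocket_floor (a point): centre of the pocket's floor, 54 mm above the bench; axes as the mixer's. Pocket inside 76 (x) x 46 (y) mm, walls 6 mm thick and 14 mm high above this floor.
- lever (a joint): angle (rad) of the locking lever, a flat steel bar that swings level about a post at the pocket's -x end and stays where left. 0 = open, pointing to the mixer's -y; grows anticlockwise from above; 1.57 = shut, pointing to the mixer's +x over the pocket (stop at 1.62). Bar 14 mm wide, 7 mm thick, underside 104 mm above the bench, 4 mm above a seated counterweight.
- lever_post (a point): point on the lever's turning axis at the bar's mid-height, 107.5 mm above the bench, 60 mm from the pocket's centre towards the mixer's -x; fixed to the mixer
- lever_pin (a point): middle height of the lever's upright black pin, 12 mm diameter, 28 mm tall (111 to 139 mm above the bench), 72 mm from the post's axis; push it sideways
- rack: fixed white covered tube rack, 146 (x) x 110 (y) x 54 (z) mm, origin at the centre of its underside; two level bays side by side at x = -45 and +45 mm, each 43 mm wide, 40 mm high, floor 8 mm above the bench, under a roof; tubes stick out of the mouths on its -y face and slide out towards its -y
- tube: long sample tube, 160 mm overall, white round body 28 mm diameter and a grey square cap 34 x 34 mm, 32 mm long. Origin on its axis at mid-length; x axis points along it to the cap (cap from x = +48 to +80 mm, body from -80 to +48 mm). It lies in one of the rack's two bays (either one), cap end out by 40 to 60 mm, axis 22 mm above the bench. 0.14 kg.
- tube_cap (a point): centre of the tube's square cap, on its axis, x = +64 mm from the tube's origin
- counterweight: aluminium block 70 (x) x 40 (y) x 46 (z) mm lying loose on the bench, origin at the centre of its underside, 0.35 kg
- short_tube: bystander in the rack's other bay: white tube 120 mm long, 28 mm diameter, with a round grey stopper 22 mm in diameter; origin at mid-length on its axis, x towards the stopper
- beaker: bystander: glass beaker, rim radius 34 mm, 85 mm tall, origin at the centre of its underside
- cup: bystander: paper cup, rim radius 37 mm, 90 mm tall, origin at the centre of its underside
- wash_bottle: bystander: white bottle with red cap, radius 34 mm, about 140 mm tall, origin at the centre of its underside

How it is judged:
At the end, for the whole second after the job is handed in: Tube home in the clip (middle within 10 mm along, 4 mm sideways, 3.5 mm high of the seat, parallel to 0.07 rad), cap in its cradle, jaw below 0.06 rad; counterweight on the pocket floor (6 mm sideways, 3 mm high, tilt below 0.06 rad), lever beyond 1.4 rad; both at rest (x of tube in the frame of clip_seat between -0.01 and 0.01 m and y of tube in the frame of clip_seat between -0.004 and 0.004 m and z of tube in the frame of clip_seat between -0.004 and 0.0035 m and x of tube_cap in the frame of clip_seat below -0.05 m and angle between the x axis of tube and the x axis of clip_seat, either way round below 0.07 rad and value of joint jaw below 0.06 rad and horizontal distance between counterweight and pocket_floor below 0.006 m and z of counterweight in the frame of pocket_floor between -0.003 and 0.003 m and angle between counterweight's own z axis and vertical below 0.06 rad and value of joint lever above 1.4 rad and linear speed of each of tube, counterweight below 0.02 m/s); the robot touches nothing.
It fails at once if the short tube is moved by more than 30 mm (distance of short_tube from where it was at the start of the episode above 0.03 m).
It fails at once if the beaker is moved by more than 30 mm (distance of beaker from where it was at the start of the episode above 0.03 m).
It fails at once if the paper cup is moved by more than 30 mm (distance of cup from where it was at the start of the episode above 0.03 m).
It fails at once if the wash bottle is moved by more than 30 mm (distance of wash_bottle from where it was at the start of the episode above 0.03 m).
It also fails if it takes over 72 s, if anything falls off the work surface, if the arm or the gripper's body presses on something with over 40 N, if the wrist force passes 120 N, or if a joint passes its speed limit or range.

### The arm

A 6-joint arm with a two-finger parallel gripper is mounted at the origin on the work surface. World frame = base frame: x ahead of the robot, y to its left, z up, the work surface at z = 0. Lengths are in m, angles in rad, forces in N, time in s.
With the tool pointing down it reaches from about 0.25 to 0.725 m from the base axis. Payload 4 kg.
Tool frame: the origin (TCP) lies where the fingers leave the gripper's body, on its centre line; the fingertips stand 73 mm ahead of it and the grasp point (between the pads) lies 54 mm ahead of it (bot.tips_ahead is the z of the fingertips in the tool frame, in m); z points along the fingers, y is the direction in which the jaws open and shut (so a half turn about z gives the same grasp; the last joint's range is limited). The gripper opens to 85 mm and grips with 20 to 120 N. Pads are 22 mm wide; open, the fingers measure 114 mm over their backs; the gripper's body (76 mm by 85 mm) begins 54 mm behind the grasp point. The pads swing forward as they close: fully open they stand 13 mm farther back than shut.
Start: joints at [-1.119, 0.241, 0.005, 1.335, 0, 1.571], TCP at [0.218, -0.45, 0.304] pointing down, gripper open.
Joint ranges: [-2.72, 2.72], [-1.05, 1.87], [-1.09, 1.28], [-1.99, 2.15], [-1.42, 1.44], [-3.14, 3.14]. Speed limits (rad/s): [2.79, 2.79, 3.14, 3.14, 3.14, 3.14].

### API

Orientations are given as a unit quaternion [x, y, z, w].
In Python, from workcell import readout, camera, get_calibration, order, bot gives the robot as it stands.
- The arm moves only by the tool send_rows, never from a script. Its argument "moves" is a list of rows, each a list of 3 entries, a list of its own where there are three numbers: the shift along the tool's x, y, z in mm, then the turn, a rotation vector about the tool's x, y, z in rad, then the finger opening in mm, from 0 to 85.4. In form: [[[dx, dy, dz], [ax, ay, az], grip], ...]. A call has 1 to 12 rows; each row is the pose to reach, as a shift and turn from the pose measured when the call began, along the tool's axes at that moment; what a row does not reach only later rows make up. A row lasts 1/12 s, in which the tool goes at most 41.7 mm and 7.16 degrees, less where a joint would pass 70% of its speed; a pose out of reach is approached as far as the arm can. A call with a gripper value outside its range is refused whole. The fingers move at their own pace and stop on an object; the grip force is fixed at half the most. Time passes only in rows, so rows that repeat a pose let the fingers close. It gives the time, the measured TCP pose, the force and the opening at its end, in the units of the state.
- readout.get_obs(): the state, without advancing time (a new reading comes with each control period).
- camera(name): name is "scene" or "side" or "wrist"; returns the picture (420x560x3 uint8, red, green, blue); there is no depth.
- get_calibration(name): a dict with "fx", "fy", "cx", "cy" (pixels), "R" (3x3) and "t" (3): a world point X has camera coordinates R X + t. Camera axes: x right, y down, z forward; pixel columns grow to the right and rows downward; lengths in m; the calibration is good to about 2 mm. A picture is of the moment at which its call begins: read the wrist's pose just before it. get_calibration takes no time and is no camera call; for the wrist camera it gives the pose at the moment of the call.
- order.job_done(): hands the job in, once; it reports no verdict.
The state is a dict: "clock": time; "joint_pos": joint angles; "joint_vel": joint speeds; "tau": joint torques, N m; "eef_pos": TCP position; "tool_rot": TCP orientation; "ft_force": force on the tool from outside, world axes, zero at the start; "ft_torque": the same for the moment, N m; "grip_width": finger opening in m.
Only numpy, scipy, OpenCV 4.12 (cv2) and the standard library are available. Lean on these libraries where they do the work, as an engineer would, in place of code of your own. Each camera call takes 0.05 s, during which the arm holds its last target. There are 200 camera calls.

## Working session

There is one attempt and no reset: what is moved stays moved. The work goes in short steps, Python scripts to look and compute and a tool call to move; the robot and the scene stay as the last step left them, time stands still between calls to the robot, and variables do not carry over. Pictures are saved under pics/ and viewed, about 8 in all and at most 12, crops included, and the job is handed in when it is done.

Besides the shell and the picture viewer there is one more tool, called after "Call:" by a JSON object that holds its "op" and its "data". send_rows: Moves the arm, as the interface text tells. Its arguments: {"type":"object","properties":{"moves":{"type":"array","items":{"type":"array"}}},"required":["moves"]}

```bash
ls; mkdir -p pics
python3 - <<'E'
from workcell import readout,camera,get_calibration
import cv2
o=readout.get_obs();print({k:o[k] for k in('clock','eef_pos','tool_rot','ft_force','grip_width')})
for n in('scene','side','wrist'):
    c=get_calibration(n);print(n,c)
    im=camera(n);cv2.imwrite(f'pics/{n}0.png',im[:,:,::-1])
E
```

```text
pics
{'clock': 0.0, 'eef_pos': array([ 0.21808628, -0.4493965 ,  0.30300175]), 'tool_rot': array([ 9.74592975e-01,  2.23980810e-01, -2.33625886e-04, -1.03742579e-03]), 'ft_force': array([ 0.76942246, -0.08355745,  0.31416993]), 'grip_width': 0.08508949083633893}
scene {'fx': 441.5111538178071, 'fy': 441.5111538178071, 'cx': 277.5629428733191, 'cy': 206.27123990345572, 'R': array([[ 0.77230991,  0.63503061, -0.01653863],
       [ 0.49186907, -0.61427012, -0.61703893],
       [-0.40199779,  0.46841044, -0.78675882]]), 't': array([-0.45485453, -0.22310033,  1.19482114])}
side {'fx': 393.94148792178447, 'fy': 393.94148792178447, 'cx': 284.81165996759535, 'cy': 217.3386998376905, 'R': array([[-0.99951043, -0.03029884, -0.00780214],
       [-0.011686  ,  0.59285319, -0.80522577],
       [ 0.02902293, -0.80474038, -0.59291702]]), 't': array([0.56054576, 0.06622803, 1.09528419])}
wrist {'fx': 357.2009360780445, 'fy': 357.2009360780445, 'cx': 281.15731872814973, 'cy': 213.090389674673, 'R': array([[ 0.43696519, -0.89947612, -0.00203423],
       [-0.85403707, -0.41559854,  0.31288742],
       [-0.28228018, -0.1349836 , -0.94978804]]), 't': array([-0.49969325, -0.03929045,  0.37904792])}
```

View pics/scene0.png

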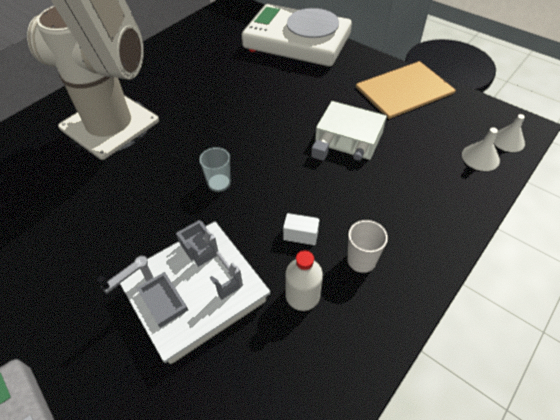

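View pics/side0.png

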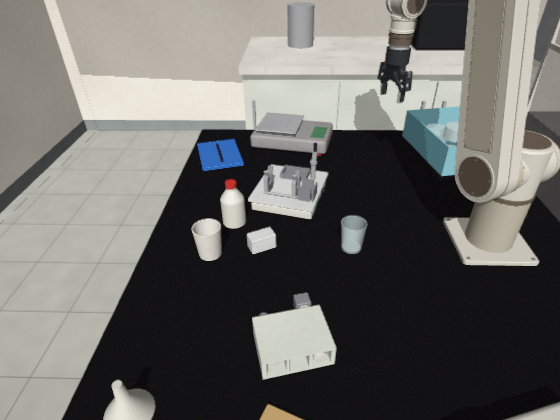

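Scene view: the mixer's plate spans about (120,290), (215,226), (268,293) and (165,355). The square cap is at (320,150), the short tube's stopper at (358,153), and the counterweight at (301,229). I'll zoom in for the corners.

Run:
```python
import cv2,numpy as np
a=cv2.imread('pics/scene0.png')
m=cv2.resize(a[215:365,95:280],None,fx=4,fy=4,interpolation=cv2.INTER_CUBIC)
cv2.imwrite('pics/c1.png',m)
r=cv2.resize(a[95:170,300:400],None,fx=4,fy=4,interpolation=cv2.INTER_CUBIC)
b=cv2.resize(a[205:280,270:370],None,fx=4,fy=4,interpolation=cv2.INTER_CUBIC)
s=cv2.imread('pics/side0.png')
r2=cv2.resize(s[290:380,240:345],(400,343),interpolation=cv2.INTER_CUBIC)[:300]
b2=cv2.resize(s[215:290,190:290],None,fx=4,fy=4,interpolation=cv2.INTER_CUBIC)
cv2.imwrite('pics/c2.png',np.vstack([np.hstack([r,b]),np.hstack([r2,b2])]))
```

```text
(no output)
```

View pics/c1.png

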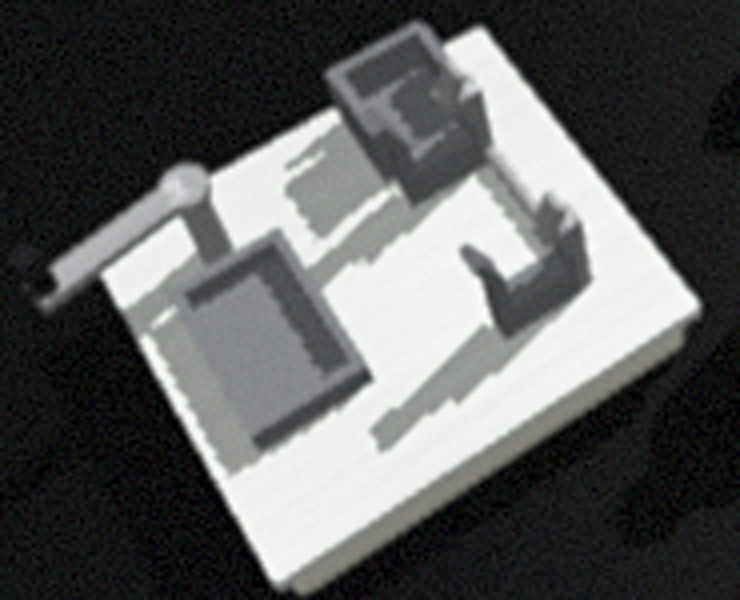

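View pics/c2.png

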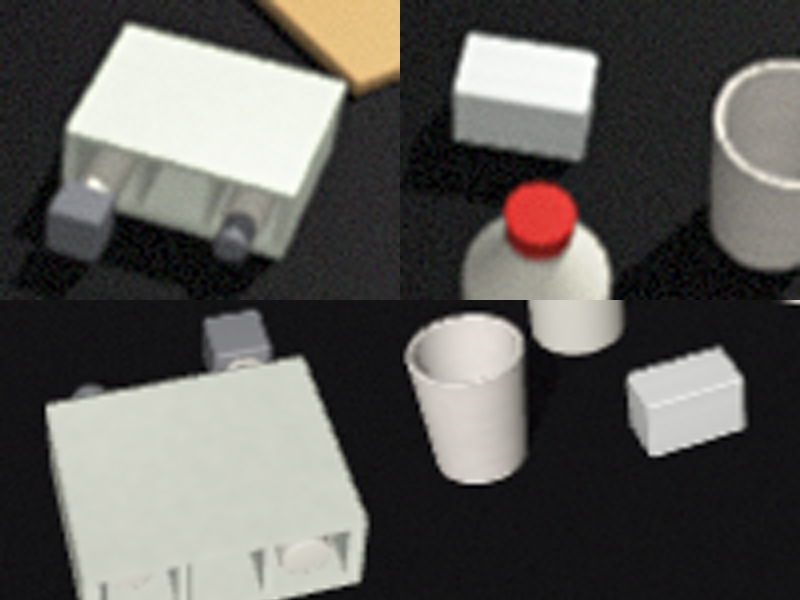

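```bash
cat > h.py <<'E'
import numpy as np
from scipy.spatial.transform import Rotation as Ro
from workcell import readout,camera,get_calibration
def ray(c,uv,z):
    d=c['R'].T@np.array([(uv[0]-c['cx'])/c['fx'],(uv[1]-c['cy'])/c['fy'],1]); o=-c['R'].T@c['t']
    return o+d*(z-o[2])/d[2]
def pix(c,X):
    p=c['R']@np.asarray(X)+c['t']; return c['fx']*p[0]/p[2]+c['cx'],c['fy']*p[1]/p[2]+c['cy']
def down(yaw):  # tool z down; tool y (jaw axis) at world angle yaw
    y=np.array([np.cos(yaw),np.sin(yaw),0]);z=np.array([0,0,-1.]);return np.array([np.cross(y,z),y,z]).T
def rel(p,R):
    "shift (mm) and turn in present tool axes to bring TCP to p,R"
    o=readout.get_obs();R0=Ro.from_quat(o['tool_rot'])
    print('shift',np.round(R0.inv().apply(np.asarray(p)-o['eef_pos'])*1e3,1),'turn',np.round((R0.inv()*Ro.from_matrix(R)).as_rotvec(),3))
E
python3 - <<'E'
from h import *
np.set_printoptions(precision=4,suppress=True)
c=get_calibration('scene');s=get_calibration('side')
def quad(c,pts,off,sc,z):
    P=np.array([ray(c,(off[0]+u/sc,off[1]+v/sc),z) for u,v in pts])[:,:2]
    L=[np.linalg.norm(P[i]-P[(i+1)%4]) for i in range(4)]
    A=[np.arctan2(*(P[(i+1)%4]-P[i])[::-1]) for i in range(4)]
    print('ctr',P.mean(0),'len',np.array(L),'ang',np.array(A));print(P.tolist())
quad(c,[(102,275),(275,588),(700,308),(485,27)],(95,215),4,.05) # mixer: first edge +x
quad(c,[(65,130),(295,195),(347,85),(130,22)],(300,95),4,.054)
quad(c,[(48,215),(105,225),(115,190),(62,183)],(300,95),4,.039)
quad(c,[(55,82),(190,98),(198,52),(68,34)],(270,205),4,.046)
k=105/400
quad(s,[(48,405-300),(302,357-300),(366,522-300),(80,590-300)],(240,290),1/k,.054)
quad(s,[(628,378),(722,348),(743,378),(643,404)],(190-100,215-75),4,.046)
for n,p in(('beaker',(218,186)),('cup',(364,262)),('bottle',(303,298))):print(n,ray(c,p,0))
o=readout.get_obs()
w=get_calibration('wrist');R0=Ro.from_quat(o['tool_rot'])
print('cam in tool',R0.inv().apply(-w['R'].T@w['t']-o['eef_pos']),'R',w['R']@R0.as_matrix())
E
```

```text
ctr [ 0.5587 -0.2109] len [0.1824 0.2196 0.1992 0.2222] ang [-0.2622  1.3145  2.87   -1.7517]
[[0.4467393840872314, -0.2950170213986314], [0.6228899297780076, -0.34229015745282243], [0.6785709877364929, -0.12985836481092639], [0.4867154477270582, -0.0764273345509402]]
ctr [0.537  0.3577] len [0.1466 0.1086 0.1468 0.1142] ang [ 0.2681  1.8225 -2.9115 -1.3174]
[[0.48021402052456585, 0.2844015444536425], [0.6216018430328089, 0.3232479182429433], [0.5945614855913688, 0.428415608090574], [0.45159418263584894, 0.3949269895509032]]
ctr [0.5181 0.2521] len [0.035  0.0311 0.0327 0.0294] ang [ 0.4257  1.9939 -2.6602 -1.2271]
[[0.5078609559104281, 0.2308289044867574], [0.5397457176579338, 0.24528808256669798], [0.5269718490526085, 0.27365690371103946], [0.4979578610393919, 0.2584987115946077]]
ctr [0.6244 0.0384] len [0.0705 0.0301 0.0695 0.0321] ang [ 0.5318  2.0631 -2.638  -1.1083]
[[0.601123294210594, 0.006701722759019979], [0.6618980679607489, 0.042453822645517614], [0.6476764482812877, 0.06897159909229139], [0.5868006914571166, 0.03543307212511587]]
ctr [0.534  0.3616] len [0.1448 0.1109 0.1475 0.115 ] ang [-2.8814  1.8257  0.2878 -1.3395]
[[0.6175615165864552, 0.32540509938955053], [0.47768345765643333, 0.28816574591415656], [0.44971688650319114, 0.39548949711681336], [0.5911938145183611, 0.43736366625670736]]
ctr [0.6228 0.0391] len [0.0698 0.0361 0.0702 0.0297] ang [-2.6328  2.0291  0.4172 -1.1274]
[[0.6604264178703996, 0.041233415598843526], [0.5994813633743676, 0.0072433855382068035], [0.5834938602795603, 0.039646721133484775], [0.6476726589549968, 0.06808911095587411]]
beaker [0.3855 0.0241 0.    ]
cup [0.7685 0.064  0.    ]
bottle [ 0.7198 -0.0804  0.    ]
cam in tool [ 0.0815  0.0007 -0.0682] R [[ 0.0004  1.      0.0002]
 [-0.9498  0.0005 -0.3129]
 [-0.3129 -0.      0.9498]]
```

Run:
```python
from h import *
from workcell import bot
print(bot.tips_ahead)
rel([.55,-.21,.33],down(1.307))
```

```text
0.0726
shift [403.1 -70.6 -26.7] turn [-1.000e-03 -2.000e-03 -2.426e+00]
```

Call:
{"op": "send_rows", "data": {"moves": [[[403,-71,-27],[0,0,-2.426],85],[[403,-71,-27],[0,0,-2.426],85],[[403,-71,-27],[0,0,-2.426],85],[[403,-71,-27],[0,0,-2.426],85],[[403,-71,-27],[0,0,-2.426],85],[[403,-71,-27],[0,0,-2.426],85],[[403,-71,-27],[0,0,-2.426],85],[[403,-71,-27],[0,0,-2.426],85],[[403,-71,-27],[0,0,-2.426],85],[[403,-71,-27],[0,0,-2.426],85],[[403,-71,-27],[0,0,-2.426],85],[[403,-71,-27],[0,0,-2.426],85]]}}

```text
clock: 1.15
eef_pos: [0.5515, -0.2076, 0.3292]
tool_rot: [0.556, 0.831, 0.0, -0.001]
ft_force: [0.6, 0.0, -0.1]
grip_width: 0.0847
```

Run:
```python
from h import *
o=readout.get_obs();print(o['joint_pos'],o['clock'])
rel([.55,-.21,.33],down(1.307))
```

```text
[-3.60544248e-01  4.16450789e-01  3.18362046e-01  1.47451805e+00
  1.15682107e-03  8.18814685e-01] 1.15
shift [-1.6 -2.3 -0.8] turn [ 0.    -0.002 -0.916]
```

Call:
{"op": "send_rows", "data": {"moves": [[[0,0,0],[0,0,-0.916],85],[[0,0,0],[0,0,-0.916],85],[[0,0,0],[0,0,-0.916],85],[[0,0,0],[0,0,-0.916],85],[[0,0,0],[0,0,-0.916],85],[[0,0,0],[0,0,-0.916],85],[[0,0,0],[0,0,-0.916],85],[[0,0,0],[0,0,-0.916],85],[[0,0,0],[0,0,-0.916],85]]}}

```text
clock: 1.9
eef_pos: [0.5513, -0.2076, 0.3286]
tool_rot: [0.131, 0.991, 0.001, -0.001]
ft_force: [-0.2, 0.7, 0.3]
grip_width: 0.0851
```

Run:
```python
from h import *
import cv2,pickle
pickle.dump(get_calibration('wrist'),open('w1.pkl','wb'))
a=camera('wrist')[:,:,::-1];cv2.imwrite('pics/w1raw.png',a)
cv2.imwrite('pics/w1.png',cv2.resize(a,(800,600),interpolation=cv2.INTER_CUBIC))
```

```text
(no output)
```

View pics/w1.png

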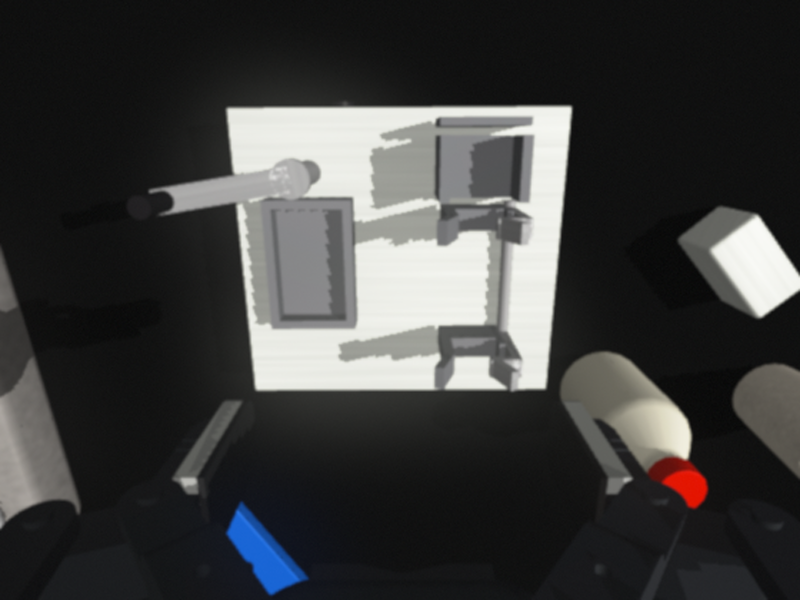

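Wrist view (×0.7 gives raw pixels): plate corners (228,107), (571,106), (547,389), (256,391). The pocket rim runs (263,199) to (355,327). The cradle is at (436,118) to (533,200), and the forks are at rows ~222 and ~355. The lever is open, pointing left.

Run:
```python
from h import *
import pickle
np.set_printoptions(precision=4,suppress=True)
c=pickle.load(open('w1.pkl','rb'))
def pts(l,z): return np.array([ray(c,(u*.7,v*.7),z) for u,v in l])[:,:2]
P=pts([(228,107),(571,106),(547,389),(256,391)],.05)
C=P.mean(0);ex=(P[3]+P[2]-P[0]-P[1]);yaw=np.arctan2(ex[1],ex[0]);ey=(P[1]+P[2]-P[0]-P[3]);print('mixer',C,yaw,np.arctan2(ey[1],ey[0])-np.pi/2,[np.linalg.norm(P[i]-P[i-1]) for i in range(4)])
M=np.array([[np.cos(yaw),np.sin(yaw)],[-np.sin(yaw),np.cos(yaw)]])
def loc(l,z): q=(pts(l,z)-C)@M.T*1e3;print(np.round(q,1).tolist(),q.mean(0));return q
print('pocket');loc([(263,199),(353,198),(355,327),(272,328)],.068)
print('pocket floor');loc([(272,209),(345,208),(346,319),(281,320)],.068)
print('cradle rim outer');loc([(436,118),(533,118)],.096);loc([(531,200)],.096)
print('prongs -y at top');loc([(437,232),(458,241),(437,386),(449,362)],.124)
print('nose');loc([(530,240),(520,387)],.128)
print('post');loc([(292,178)],.111)
print('pin top');loc([(139,207)],.139)
```

```text
mixer [ 0.5534 -0.2083] -0.25614463225011525 -0.25721848083358423 [np.float64(0.200693165616382), np.float64(0.2178466642739654), np.float64(0.19974246902634307), np.float64(0.22008265091502183)]
pocket
[[-44.7, -87.1], [-45.0, -29.9], [42.3, -31.6], [42.7, -88.7]] [ -1.1798 -59.3215]
pocket floor
[[-38.4, -81.9], [-38.8, -35.2], [36.5, -37.6], [36.9, -82.1]] [ -0.9537 -59.1847]
cradle rim outer
[[-91.4, 20.3], [-91.1, 74.1]] [-91.2872  47.2189]
[[-46.3, 76.3]] [-46.2699  76.2524]
prongs -y at top
[[-32.8, 19.9], [-27.8, 31.3], [59.1, 21.3], [43.6, 28.1]] [10.502  25.1547]
nose
[[-28.9, 69.2], [58.0, 69.6]] [14.5421 69.4149]
post
[[-60.6, -58.7]] [-60.6188 -58.7422]
pin top
[[-48.9, -130.5]] [ -48.9279 -130.4764]
```

Run:
```python
from h import *
rel([.62,.038,.25],down(2.09))
```

```text
shift [ -2.3 254.9  79.1] turn [ 0.002 -0.002 -0.784]
```

Call:
{"op": "send_rows", "data": {"moves": [[[-2,40,10],[0,0,-0.1],85],[[-2,80,20],[0,0,-0.2],85],[[-2,120,30],[0,0,-0.3],85],[[-2,160,45],[0,0,-0.42],85],[[-2,200,60],[0,0,-0.54],85],[[-2,235,70],[0,0,-0.66],85],[[-2,255,79],[0,0,-0.784],85],[[-2,255,79],[0,0,-0.784],85],[[-2,255,79],[0,0,-0.784],85],[[-2,255,79],[0,0,-0.784],85]]}}

```text
clock: 2.78
eef_pos: [0.6197, 0.0378, 0.2501]
tool_rot: [-0.256, 0.967, 0.001, -0.001]
ft_force: [0.5, -0.5, -0.3]
grip_width: 0.0849
```

Run:
```python
from h import *
import cv2,pickle
c=get_calibration('wrist')
a=camera('wrist')[:,:,::-1]
cv2.imwrite('pics/w2raw.png',a)
g=cv2.cvtColor(a,cv2.COLOR_BGR2GRAY)
u,v=pix(c,[.623,.038,.046]);u,v=int(u),int(v);print(u,v)
r=a[v-75:v+75,u-100:u+100]
cv2.imwrite('pics/w2.png',cv2.resize(r,(800,600),interpolation=cv2.INTER_CUBIC))
pickle.dump((c,u-100,v-75),open('w2.pkl','wb'))
```

```text
279 204
```

View pics/w2.png

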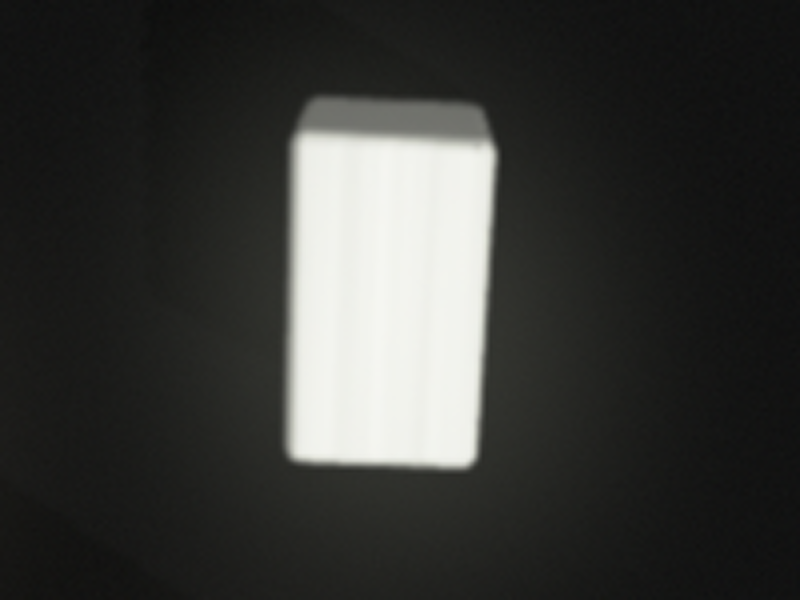

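Top face corners in the crop: (293,132), (496,145), (478,467), (288,460).

Run:
```python
from h import *
import pickle
c,u0,v0=pickle.load(open('w2.pkl','rb'))
P=np.array([ray(c,(u0+u/4,v0+v/4),.046) for u,v in [(293,132),(496,145),(478,467),(288,460)]])[:,:2]
print([np.linalg.norm(P[i]-P[i-1]) for i in range(4)])
e=P[2]+P[3]-P[0]-P[1];th=np.arctan2(e[1],e[0]);C=P.mean(0);print(C,th)
rel([*C,.088],down(th+np.pi/2))
```

```text
[np.float64(0.06805289608422482), np.float64(0.039020354227283394), np.float64(0.06712524385124621), np.float64(0.039258384099228244)]
[0.62520444 0.03613465] 0.47932981024834387
shift [ -4.2  -3.9 162.5] turn [ 0.002 -0.001  0.037]
```

Call:
{"op": "send_rows", "data": {"moves": [[[-4,-4,40],[0,0,0.037],75],[[-4,-4,80],[0,0,0.037],75],[[-4,-4,120],[0,0,0.037],75],[[-4,-4,145],[0,0,0.037],75],[[-4,-4,162],[0,0,0.037],75],[[-4,-4,162],[0,0,0.037],75],[[-4,-4,162],[0,0,0.037],30],[[-4,-4,162],[0,0,0.037],30],[[-4,-4,162],[0,0,0.037],30],[[-4,-4,162],[0,0,0.037],30],[[-4,-4,162],[0,0,0.037],30],[[-4,-4,162],[0,0,0.037],30]]}}

```text
clock: 3.83
eef_pos: [0.6268, 0.0358, 0.0914]
tool_rot: [-0.237, 0.971, 0.0, 0.002]
ft_force: [-0.2, -0.9, 6.4]
grip_width: 0.0393
```

Call:
{"op": "send_rows", "data": {"moves": [[[0,0,0],[0,0,0],30],[[0,0,0],[0,0,0],30],[[0,0,-20],[0,0,0],30],[[0,0,-60],[0,0,0],30],[[0,0,-100],[0,0,0],30],[[0,0,-130],[0,0,0],30],[[0,0,-160],[0,0,0],30],[[0,0,-160],[0,0,0],30]]}}

```text
clock: 4.5
eef_pos: [0.6288, 0.0359, 0.2589]
tool_rot: [-0.237, 0.971, -0.001, 0.008]
ft_force: [1.7, 0.2, -1.8]
grip_width: 0.0392
```

Run:
```python
from h import *
C=np.array([.5534,-.2083]);y=-.2567
M=np.array([[np.cos(y),-np.sin(y)],[np.sin(y),np.cos(y)]])
p=C+M@[-.001,-.0592];print(p)
rel([*p,.25],down(y+np.pi/2))
```

```text
[ 0.53740247 -0.26530631]
shift [ 220.1 -225.     6.8] turn [0.    0.016 0.736]
```

Call:
{"op": "send_rows", "data": {"moves": [[[40,-35,0],[0,0,0.12],30],[[70,-65,0],[0,0,0.24],30],[[100,-95,0],[0,0,0.36],30],[[130,-125,0],[0,0,0.48],30],[[160,-155,0],[0,0,0.6],30],[[190,-190,0],[0,0.008,0.7],30],[[220,-225,0],[0,0.016,0.736],30],[[220,-225,0],[0,0.016,0.736],30],[[220,-225,0],[0,0.016,0.736],30]]}}

```text
clock: 5.25
eef_pos: [0.5351, -0.2702, 0.2547]
tool_rot: [0.131, 0.991, -0.001, -0.001]
ft_force: [0.6, -0.2, -3.6]
grip_width: 0.039
```

Run:
```python
from h import *
import cv2,pickle
c=get_calibration('wrist');o=readout.get_obs()
a=camera('wrist')[:,:,::-1];cv2.imwrite('pics/w3raw.png',a);pickle.dump((c,o),open('w3.pkl','wb'))
cv2.imwrite('pics/w3.png',cv2.resize(a[60:330,100:460],(800,600),interpolation=cv2.INTER_CUBIC))
rel([.5374,-.2653,.25],down(-.2567+np.pi/2))
```

```text
shift [-0.9  2.7  4.7] turn [ 0.001 -0.003 -0.005]
```

View pics/w3.png

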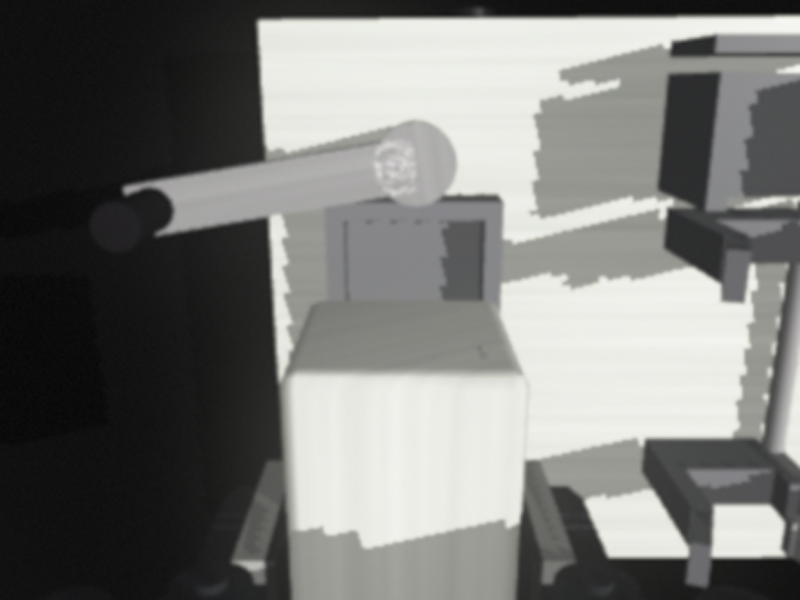

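The picture shows the held block's lower -x edge at (312–492,302) and its upper -x edge at (288–527,375). The pocket's -x rim runs from (327,197) to (502,197).

Run:
```python
from h import *
import pickle
np.set_printoptions(precision=1,suppress=True)
c,o=pickle.load(open('w3.pkl','rb'));y=-.2567
print(o['eef_pos'])
M=np.array([[np.cos(y),np.sin(y)],[-np.sin(y),np.cos(y)]]);C=np.array([.5534,-.2083])
f=lambda u,v,z:(M@(ray(c,(100+.45*u,60+.45*v),z)[:2]-C))*1e3
print('TCP',M@(o['eef_pos'][:2]-C)*1e3)
b=o['eef_pos'][2]-.0914
for d in(-.006,-.003,0,.003):print('bot',d,f(312,302,b+d),f(492,302,b+d),'top',f(288,375,b+d+.046),f(527,375,b+d+.046))
print('rim',f(327,197,.068),f(502,197,.068),'inner',f(348,222,.068),f(485,222,.068))
print('plate corner',f(258,19,.05))
print('post',f(416,163,.111),'cradle',f(672,43,.096))
print('prongs',f(722,300,.124),f(745,300,.124),f(688,585,.124),f(710,585,.124))
```

```text
[ 0.5 -0.3  0.3]
TCP [ -2.  -64.5]
bot -0.006 [-35.4 -83.6] [-35.1 -44.7] top [-35.7 -82.4] [-35.5 -43.9]
bot -0.003 [-36.2 -83.3] [-35.9 -45. ] top [-36.8 -81.9] [-36.6 -44.4]
bot 0 [-37.  -82.9] [-36.8 -45.4] top [-38.  -81.4] [-37.7 -44.9]
bot 0.003 [-37.8 -82.5] [-37.6 -45.7] top [-39.1 -81. ] [-38.9 -45.4]
rim [-45.8 -88.2] [-45.4 -32.4] inner [-37.7 -81.8] [-37.4 -37.6]
plate corner [-100. -110.]
post [-60.3 -60.4] cradle [-90.    8.4]
prongs [-26.2  18.7] [-26.2  24.6] [60.1 18.9] [60.2 25.3]
```

```bash
cat >> h.py <<'E'
C=np.array([.5534,-.2083]);my=-.2567
Mm=np.array([[np.cos(my),-np.sin(my)],[np.sin(my),np.cos(my)]])
def mw(x,y): return C+Mm@[x/1e3,y/1e3]
def loc(): 
    o=readout.get_obs();print('mixer-frame TCP',np.round(Mm.T@(o['eef_pos'][:2]-C)*1e3,1),'z',o['eef_pos'][2].round(4),'F',o['ft_force'].round(1),'w',o['grip_width'].round(4),'q6',o['joint_pos'][5].round(2),'t',o['clock'])
E
python3 - <<'E'
from h import *
loc();rel([*mw(-2,-60.3),.147],down(my+np.pi/2))
E
```

```text
Traceback (most recent call last):
  File "h.py", line 19, in loc
    o=readout.get_obs();print('mixer-frame TCP',np.round(Mm.T@(o['eef_pos'][:2]-C)*1e3,1),'z',o['eef_pos'][2].round(4),'F',o['ft_force'].round(1),'w',o['grip_width'].round(4),'q6',o['joint_pos'][5].round(2),'t',o['clock'])
                                                                                                                                                      ^^^^^^^^^^^^^^^^^^^^^
AttributeError: 'float' object has no attribute 'round'
```

```bash
sed -i "s/o\['grip_width'\].round(4)/round(o['grip_width'],4)/" h.py
python3 - <<'E'
from h import *
loc();rel([*mw(-2,-60.3),.147],down(my+np.pi/2))
E
```

```text
mixer-frame TCP [ -1.9 -61.9] z 0.2547 F [ 0.5  0.1 -3.4] w 0.039 q6 -0.2 t 5.3
shift [ -0.2   1.4 107.7] turn [ 0.001 -0.003 -0.005]
```

Call:
{"op": "send_rows", "data": {"moves": [[[0,1.4,30],[0,0,0],30],[[0,1.4,60],[0,0,0],30],[[0,1.4,80],[0,0,0],30],[[0,1.4,85],[0,0,0],30],[[0,1.4,90],[0,0,0],30],[[0,1.4,90],[0,0,0],30],[[0,1.4,90],[0,0,0],30]]}}

```text
clock: 5.88
eef_pos: [0.5369, -0.2659, 0.1658]
tool_rot: [0.13, 0.992, 0.0, -0.0]
ft_force: [0.2, -0.1, -3.1]
grip_width: 0.0388
```

Run:
```python
from h import *
loc();rel([*mw(-2,-60.3),.146],down(my+np.pi/2))
```

```text
mixer-frame TCP [ -1.3 -59.9] z 0.1658 F [ 0.2 -0.1 -3.1] w 0.0388 q6 -0.2 t 5.8833
shift [ 0.6 -0.5 19.8] turn [ 0.001 -0.001 -0.004]
```

Call:
{"op": "send_rows", "data": {"moves": [[[0.6,-0.5,4],[0,0,0],30],[[0.6,-0.5,8],[0,0,0],30],[[0.6,-0.5,12],[0,0,0],30],[[0.6,-0.5,15],[0,0,0],30],[[0.6,-0.5,17],[0,0,0],30],[[0.6,-0.5,19],[0,0,0],30],[[0.6,-0.5,20],[0,0,0],30],[[0.6,-0.5,20],[0,0,0],30]]}}

```text
clock: 6.55
eef_pos: [0.5362, -0.2662, 0.1458]
tool_rot: [0.13, 0.992, 0.0, -0.0]
ft_force: [0.3, 0.1, -3.4]
grip_width: 0.0388
```

Run:
```python
from h import *
loc()
```

```text
mixer-frame TCP [ -2.  -60.4] z 0.1458 F [ 0.3  0.1 -3.4] w 0.0388 q6 -0.2 t 6.55
```

Call:
{"op": "send_rows", "data": {"moves": [[[0,0,1.5],[0,0,0],30],[[0,0,3],[0,0,0],30],[[0,0,4],[0,0,0],30],[[0,0,4],[0,0,0],30]]}}

```text
clock: 6.88
eef_pos: [0.5361, -0.2662, 0.1454]
tool_rot: [0.13, 0.992, 0.0, 0.001]
ft_force: [-6.8, 2.5, 14.9]
grip_width: 0.0392
```

Call:
{"op": "send_rows", "data": {"moves": [[[0,0,0],[0,0,0],55],[[0,0,0],[0,0,0],55],[[0,0,0],[0,0,0],55],[[0,0,-10],[0,0,0],55],[[0,0,-40],[0,0,0],55],[[0,0,-80],[0,0,0],55],[[0,0,-120],[0,0,0],55],[[0,0,-150],[0,0,0],55],[[0,0,-150],[0,0,0],55]]}}

```text
clock: 7.63
eef_pos: [0.5385, -0.2675, 0.3042]
tool_rot: [0.13, 0.991, -0.002, 0.008]
ft_force: [0.0, 0.1, 0.9]
grip_width: 0.0548
```

Run:
```python
from h import *
import cv2,pickle
c=get_calibration('wrist');o=readout.get_obs();loc()
a=camera('wrist')[:,:,::-1];cv2.imwrite('pics/w4raw.png',a);pickle.dump((c,o),open('w4.pkl','wb'))
cv2.imwrite('pics/w4.png',cv2.resize(a[50:350,80:480],(800,600),interpolation=cv2.INTER_CUBIC))
```

```text
mixer-frame TCP [  0.7 -61.1] z 0.3042 F [0.  0.1 0.9] w 0.0548 q6 -0.2 t 7.6333
```

View pics/w4.png

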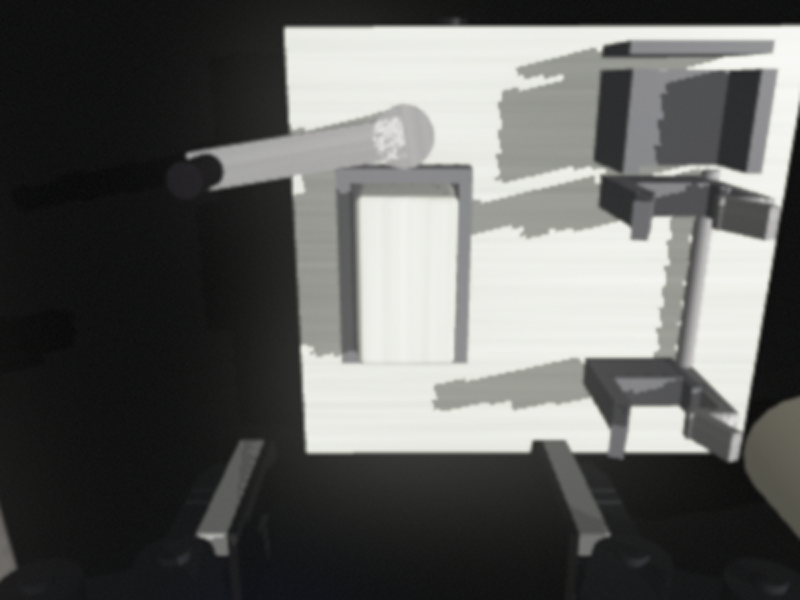

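The block sits inside the pocket. The pin top is at crop (187,177). The cradle's outer top edges are at about 630 and 770 (row 120).

Run:
```python
from h import *
import pickle,cv2
np.set_printoptions(precision=1,suppress=True)
c,o=pickle.load(open('w4.pkl','rb'))
f=lambda u,v,z:(Mm.T@(ray(c,(80+.5*u,50+.5*v),z)[:2]-C))*1e3
p=f(187,177,.139);print('pin',p,'post',f(404,135,.111))
print('plate',f(285,27,.05),f(306,453,.05),f(741,454,.05))
print('block',f(358,195,.1),f(458,195,.1),f(358,362,.1),f(454,362,.1))
print('cradle outer',f(630,120,.096),f(770,120,.096))
a=cv2.imread('pics/w4raw.png',0)
print(a[50+60,380:475].tolist())
e=lambda ang:mw(-60.5+72*np.sin(ang),-60-72*np.cos(ang))
rel([*mw(*p),.25],down(my+np.pi/4))
```

```text
pin [ -49.8 -130.1] post [-60.6 -60.4]
plate [ -99.9 -109.8] [  99.7 -110.6] [100.6 109.6]
block [-37.9 -77.9] [-37.8 -40.1] [ 30.  -79.5] [ 30.1 -40.3]
cradle outer [-64.6  23.2] [-64.5  75. ]
[47, 46, 46, 47, 46, 45, 45, 46, 45, 45, 45, 45, 53, 80, 113, 133, 137, 137, 138, 137, 137, 138, 138, 138, 137, 138, 138, 134, 122, 99, 90, 88, 82, 81, 81, 80, 81, 81, 80, 81, 81, 81, 80, 81, 80, 81, 80, 81, 81, 81, 80, 81, 80, 81, 81, 80, 80, 80, 81, 79, 74, 61, 48, 45, 45, 45, 45, 44, 45, 45, 46, 45, 45, 44, 45, 51, 73, 110, 136, 142, 143, 143, 144, 149, 175, 220, 241, 245, 245, 245, 245, 245, 245, 245, 245]
shift [ 49.9 -69.3  50.3] turn [0.  0.  0.8]
```

Call:
{"op": "send_rows", "data": {"moves": [[[25,-35,25],[0,0,0.12],45],[[50,-69,50],[0,0,0.24],45],[[50,-69,50],[0,0,0.36],45],[[50,-69,50],[0,0,0.48],45],[[50,-69,50],[0,0,0.6],45],[[50,-69,50],[0,0,0.72],45],[[50,-69,50],[0,0,0.785],45],[[50,-69,50],[0,0,0.785],45],[[50,-69,50],[0,0,0.785],45]]}}

```text
clock: 8.43
eef_pos: [0.4718, -0.3209, 0.2493]
tool_rot: [0.499, 0.867, 0.001, 0.005]
ft_force: [0.6, 0.9, -0.2]
grip_width: 0.0451
```

Run:
```python
from h import *
loc();rel([*mw(-49.8,-130.1),.187],down(my+np.pi/4))
for a in np.arange(.15,1.7,.15):
    q=np.array([-60.5+72*np.sin(a)+49.8,-60-72*np.cos(a)+130.1])  # mixer-frame shift
    k=np.pi/4; ydir=np.array([np.cos(k),np.sin(k)]);xdir=np.array([-np.sin(k),np.cos(k)])
    print(round(a,2),np.round([q@xdir,q@ydir],0))
```

```text
mixer-frame TCP [ -50.3 -129.6] z 0.2493 F [ 0.6  0.9 -0.2] w 0.0451 q6 0.45 t 8.4333
shift [-0.2 -0.3 62.3] turn [ 0.006  0.007 -0.002]
0.15 [-1. -1.]
0.3 [-7.  8.]
0.45 [-11.  18.]
0.6 [-14.  29.]
0.75 [-15.  39.]
0.9 [-14.  50.]
1.05 [-12.  61.]
1.2 [-9. 71.]
1.35 [-4. 81.]
1.5 [ 3. 89.]
1.65 [10. 97.]
```

Call:
{"op": "send_rows", "data": {"moves": [[[0,0,30],[0,0,0],45],[[0,0,55],[0,0,0],45],[[0,0,62],[0,0,0],45],[[0,0,62],[0,0,0],24],[[0,0,62],[0,0,0],24],[[0,0,62],[0,0,0],24]]}}

```text
clock: 8.93
eef_pos: [0.4731, -0.3216, 0.1887]
tool_rot: [0.498, 0.867, 0.001, 0.006]
ft_force: [0.4, -0.2, 0.5]
grip_width: 0.0242
```

Call:
{"op": "send_rows", "data": {"moves": [[[-7,8,0],[0,0,0],24],[[-11,18,0],[0,0,0],24],[[-14,29,0],[0,0,0],24],[[-15,39,0],[0,0,0],24],[[-14,50,0],[0,0,0],24],[[-12,61,0],[0,0,0],24],[[-9,71,0],[0,0,0],24],[[-4,81,0],[0,0,0],24],[[3,89,0],[0,0,0],24],[[9,95,0],[0,0,0],24],[[9,95,0],[0,0,0],24],[[9,95,0],[0,0,0],24]]}}

```text
clock: 9.93
eef_pos: [0.5507, -0.265, 0.1893]
tool_rot: [0.498, 0.867, 0.001, 0.006]
ft_force: [0.3, 1.0, 0.4]
grip_width: 0.0238
```

Run:
```python
from h import *
loc()
```

```text
mixer-frame TCP [ 11.8 -55.5] z 0.1893 F [0.3 1.  0.4] w 0.0238 q6 0.59 t 9.9333
```

Call:
{"op": "send_rows", "data": {"moves": [[[0,0,-30],[0,0,0],30],[[0,0,-70],[0,0,0],60],[[0,0,-110],[0,0,0],60],[[0,0,-110],[0,0,0],60]]}}

```text
clock: 10.27
eef_pos: [0.5519, -0.2662, 0.3091]
tool_rot: [0.498, 0.867, 0.001, 0.013]
ft_force: [1.6, -1.1, 2.3]
grip_width: 0.0598
```

Run:
```python
from h import *
import cv2,pickle
c=get_calibration('wrist');a=camera('wrist')[:,:,::-1];cv2.imwrite('pics/w5raw.png',a);pickle.dump(c,open('w5.pkl','wb'))
# dark blob near expected pin
u,v=map(int,pix(c,[*mw(11.5,-60),.139]));g=cv2.cvtColor(a,cv2.COLOR_BGR2GRAY)
w=g[v-40:v+40,u-40:u+40];n,l,s,ce=cv2.connectedComponentsWithStats((w<50).astype(np.uint8))
print((u,v),s[1:].tolist(),[ (Mm.T@(ray(c,(u-40+x,v-40+y),.13)[:2]-C)*1e3).round(1) for x,y in ce[1:]])
loc();rel([.515,.245,.26],down(.27))
```

```text
(270, 211) [[0, 43, 41, 37, 777]] [array([ 13.8, -91.5])]
mixer-frame TCP [ 12.6 -56.3] z 0.3055 F [ 0.6 -0.2  0.1] w 0.0601 q6 0.59 t 10.3167
shift [460.5 225.5  39.9] turn [0.016 0.017 0.258]
```

Call:
{"op": "send_rows", "data": {"moves": [[[37,18,0],[0,0,0],60],[[74,36,0],[0,0,0.03],60],[[111,54,0],[0,0,0.06],60],[[148,72,0],[0,0,0.1],60],[[185,90,0],[0,0,0.15],60],[[222,108,0],[0,0,0.2],60],[[259,126,0],[0,0,0.25],60],[[296,144,5],[0.008,0.008,0.258],60],[[333,162,10],[0.016,0.017,0.258],60],[[370,181,20],[0.016,0.017,0.258],60],[[415,203,30],[0.016,0.017,0.258],60],[[460,225,40],[0.016,0.017,0.258],60]]}}

```text
clock: 11.32
eef_pos: [0.5153, 0.2261, 0.2626]
tool_rot: [0.606, 0.796, -0.001, -0.001]
ft_force: [0.8, -0.8, 0.8]
grip_width: 0.0597
```

Call:
{"op": "send_rows", "data": {"moves": [[[0,0,0],[0,0,0],60],[[0,0,0],[0,0,0],60]]}}

```text
clock: 11.48
eef_pos: [0.5138, 0.2277, 0.2603]
tool_rot: [0.604, 0.797, -0.003, -0.001]
ft_force: [-0.2, -1.1, 0.3]
grip_width: 0.0604
```

Run:
```python
from h import *
import cv2,pickle
c=get_calibration('wrist');a=camera('wrist')[:,:,::-1];cv2.imwrite('pics/w6raw.png',a);pickle.dump(c,open('w6.pkl','wb'))
b=cv2.imread('pics/w5raw.png')
cv2.imwrite('pics/w6.png',np.hstack([cv2.resize(a[40:340,80:480],(400,300)),cv2.resize(b[40:340,80:480],(400,300))]))
rel([.515,.245,.26],down(.27))
```

```text
shift [17.9  5.6  1.1] turn [-0.005  0.001  0.001]
```

View pics/w6.png

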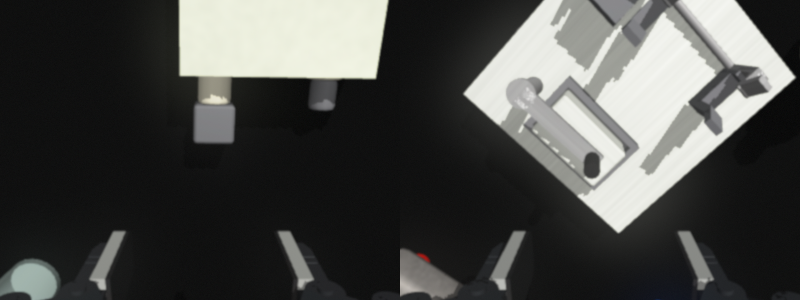

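Left half: the square cap spans crop (194–235, 103–143) and the rack's front edge runs (180,75)–(377,79). Right half: the lever is shut over the block, with the pin at (592,158) and the post at (518,95).

Run:
```python
from h import *
import pickle
c=pickle.load(open('w5.pkl','rb'))
f=lambda u,v,z:(Mm.T@(ray(c,(u-320,v+40),z)[:2]-C))*1e3
a,b=f(518,95,.111),f(592,158,.139);d=b-a;print(a,b,'lever',np.arctan2(d[0],-d[1]))
c=pickle.load(open('w6.pkl','rb'))
g=lambda u,v,z:ray(c,(u+80,v+40),z)[:2]
P=np.array([g(194,103,.039),g(235,103,.039),g(235,143,.039),g(194,143,.039)]);print(P,P.mean(0),[np.linalg.norm(P[i]-P[i-1]) for i in range(4)])
r=g(377,79,.054)-g(180,75,.054);print('rack front',np.arctan2(r[1],r[0]),np.linalg.norm(r),g(180,75,.054),g(377,79,.054))
q=P.mean(0);rel([*q,.081],down(.265))
```

```text
[-60.43205501 -62.23719108] [  5.44745129 -52.22551629] lever 1.7216118644680913
[[0.496503   0.26802756]
 [0.52811514 0.27692481]
 [0.53791527 0.2455918 ]
 [0.50517606 0.23635055]] [0.51692737 0.25672368] [np.float64(0.03284288667345634), np.float64(0.03284034780431397), np.float64(0.03282986565990393), np.float64(0.03401847274979604)]
rack front 0.2542516233071179 0.14620573872792997 [0.48094927 0.28694726] [0.62245476 0.3237211 ]
shift [ 28.9  11.4 180. ] turn [-0.005  0.001  0.006]
```

Call:
{"op": "send_rows", "data": {"moves": [[[15,6,40],[0,0,0.006],60],[[29,11,80],[0,0,0.006],60],[[29,11,120],[0,0,0.006],60],[[29,11,150],[0,0,0.006],60],[[29,11,170],[0,0,0.006],60],[[29,11,180],[0,0,0.006],60],[[29,11,180],[0,0,0.006],60],[[29,11,180],[0,0,0.006],25],[[29,11,180],[0,0,0.006],25],[[29,11,180],[0,0,0.006],25],[[29,11,180],[0,0,0.006],25],[[29,11,180],[0,0,0.006],25]]}}

```text
clock: 12.53
eef_pos: [0.5181, 0.2568, 0.0833]
tool_rot: [0.608, 0.794, -0.001, 0.001]
ft_force: [1.1, -3.4, 6.8]
grip_width: 0.0333
```

Run:
```python
from h import *
loc();print(readout.get_obs()['eef_pos']);rel([.5169+.255*.125,.2567-.967*.125,.083],down(.26))
```

```text
mixer-frame TCP [-152.2  440.9] z 0.0833 F [ 1.1 -3.4  6.8] w 0.0333 q6 1.77 t 12.5333
[0.51811844 0.25679461 0.08325567]
shift [-124.8   -2.     0.5] turn [-0.     0.002  0.004]
```

Call:
{"op": "send_rows", "data": {"moves": [[[-8,0,0],[0,0,0],25],[[-20,0,0],[0,0,0],25],[[-34,0,0],[0,0,0],25],[[-48,0,0],[0,0,0],25],[[-62,0,0],[0,0,0],25],[[-76,0,0],[0,0,0],25],[[-90,0,0],[0,0,0],25],[[-104,-1,0],[0,0,0],25],[[-116,-1,0],[0,0,0],25],[[-125,-1,0],[0,0,0],25],[[-130,-1,0],[0,0,0],25],[[-130,-1,0],[0,0,0],25]]}}

```text
clock: 13.53
eef_pos: [0.5514, 0.1297, 0.0833]
tool_rot: [0.609, 0.794, -0.001, 0.001]
ft_force: [0.2, 0.4, -1.5]
grip_width: 0.0333
```

Run:
```python
from h import *
loc();print(readout.get_obs()['eef_pos']);rel([.5181+.255*.13,.2568-.967*.13,.078],down(.26))
```

```text
mixer-frame TCP [-87.8 326.4] z 0.0833 F [ 0.2  0.4 -1.5] w 0.0333 q6 1.54 t 13.5333
[0.55135427 0.12971518 0.0833166 ]
shift [1.4 0.3 5.3] turn [-0.     0.002  0.002]
```

Call:
{"op": "send_rows", "data": {"moves": [[[0,0,2],[0,0,0],25],[[0,0,4.5],[0,0,0],25],[[0,0,5],[0,0,0],25],[[0,0,5],[0,0,0],60],[[0,0,5],[0,0,0],60],[[0,0,5],[0,0,0],60],[[0,0,-10],[0,0,0],60],[[0,0,-40],[0,0,0],60],[[0,0,-80],[0,0,0],60],[[0,0,-120],[0,0,0],60],[[0,0,-150],[0,0,0],60],[[0,0,-150],[0,0,0],60]]}}

```text
clock: 14.53
eef_pos: [0.5547, 0.1312, 0.2411]
tool_rot: [0.608, 0.794, 0.005, 0.005]
ft_force: [1.4, -0.9, 1.0]
grip_width: 0.0598
```

Call:
{"op": "send_rows", "data": {"moves": [[[30,0,0],[0,0,-0.12],60],[[60,0,0],[0,0,-0.24],60],[[60,0,0],[0,0,-0.36],60],[[60,0,0],[0,0,-0.48],60],[[60,0,0],[0,0,-0.6],60],[[60,0,0],[0,0,-0.72],60],[[60,0,0],[0,0,-0.84],60],[[60,0,0],[0,0,-0.96],60],[[60,0,0],[0,0,-1.08],60],[[60,0,0],[0,0,-1.2],60],[[60,0,0],[0,0,-1.32],60],[[60,0,0],[0,0,-1.44],60]]}}

```text
clock: 15.53
eef_pos: [0.5389, 0.1894, 0.2405]
tool_rot: [-0.069, 0.998, 0.0, 0.007]
ft_force: [-0.3, -0.2, -0.9]
grip_width: 0.0599
```

Call:
{"op": "send_rows", "data": {"moves": [[[0,0,0],[0,0,-0.12],60],[[0,0,0],[0,0,-0.24],60],[[0,0,0],[0,0,-0.36],60],[[0,0,0],[0,0,-0.48],60],[[0,0,0],[0,0,-0.6],60],[[0,0,0],[0,0,-0.72],60],[[0,0,0],[0,0,-0.84],60],[[0,0,0],[0,0,-0.96],60],[[0,0,0],[0,0,-1.08],60],[[0,0,0],[0,0,-1.2],60],[[0,0,0],[0,0,-1.32],60],[[0,0,0],[0,0,-1.44],60]]}}

```text
clock: 16.53
eef_pos: [0.5387, 0.1897, 0.24]
tool_rot: [0.712, -0.702, 0.004, -0.005]
ft_force: [0.4, -0.2, 0.6]
grip_width: 0.0599
```

Run:
```python
from h import *
loc();print(readout.get_obs()['eef_pos']);rel([.5514-.255*.0755,.1297+.967*.0755,.24],down(.26+np.pi))
```

```text
mixer-frame TCP [-115.3  381.3] z 0.24 F [ 0.4 -0.2  0.6] w 0.0599 q6 -1.25 t 16.5333
[0.53872653 0.1897453  0.23997031]
shift [-13.1   6.4  -0.1] turn [-0.013 -0.    -0.246]
```

Call:
{"op": "send_rows", "data": {"moves": [[[-13,6,0],[0,0,-0.12],60],[[-13,6,0],[-0.013,0,-0.246],60],[[-13,6,0],[-0.013,0,-0.246],60],[[-13,6,0],[-0.013,0,-0.246],60]]}}

```text
clock: 16.87
eef_pos: [0.5325, 0.2029, 0.2395]
tool_rot: [0.792, -0.61, -0.0, 0.0]
ft_force: [0.6, 0.7, 0.2]
grip_width: 0.0599
```

Run:
```python
from h import *
import cv2,pickle
c=get_calibration('wrist');a=camera('wrist')[:,:,::-1];cv2.imwrite('pics/w7raw.png',a);pickle.dump(c,open('w7.pkl','wb'))
print(readout.get_obs()['eef_pos'])
for n,X in(('cap',[.5514,.1297,.02]),('grip',[.5321,.2027,.02]),('tail',[.5147,.269,.02])):print(n,np.round(pix(c,X)))
cv2.imwrite('pics/w7.png',cv2.resize(a,(800,600)))
```

```text
[0.5325268  0.20273968 0.23959672]
cap [283. 103.]
grip [283. 197.]
tail [283. 271.]
```

View pics/w7.png

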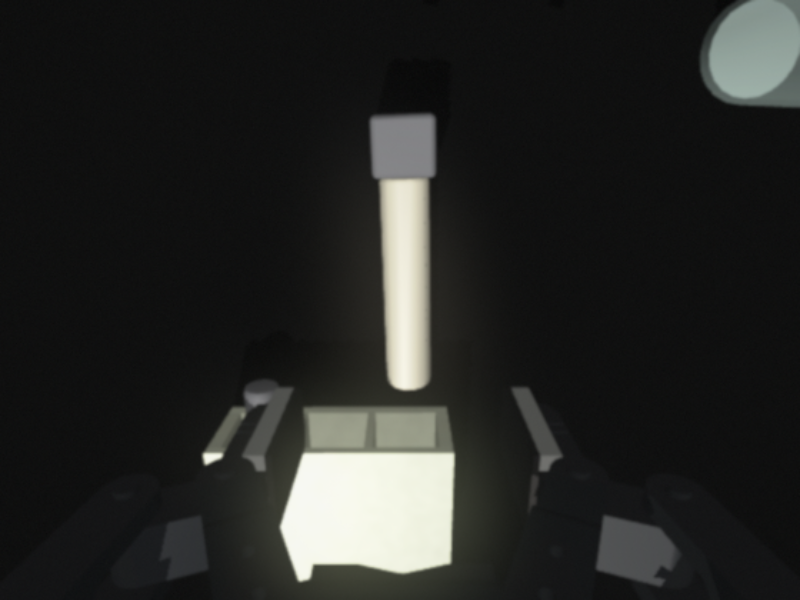

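The tube lies free. The cap top spans (371–435, 116–178), the body centre goes from (405,190) to (409,370), and the tail end is at row 388.

Run:
```python
from h import *
import pickle
c=pickle.load(open('w7.pkl','rb'))
g=lambda u,v,z:ray(c,(u*.7,v*.7),z)[:2]
cap=np.mean([g(371,116,.034),g(435,116,.034),g(435,178,.034),g(371,178,.034)],0)
b1,b2=g(405,190,.017),g(408.8,370,.016);d=b1-b2;th=np.arctan2(d[1],d[0])
print(cap,b1,b2,'axis',th,th+np.pi/2, 'tail',g(409,388,.008))
u=np.array([np.cos(th),np.sin(th)])
grip=cap-u*.0755; print(grip, 'perp off of cap from body line',np.cross(np.append(u,0),np.append(cap-b2,0))[2])
rel([*grip,.073],down(th+np.pi/2-np.pi if False else th+np.pi/2+np.pi))
```

```text
[0.55217124 0.13016974] [0.54514235 0.15208384] [0.51427437 0.25868469] axis -1.2889392849995314 0.2818570417953652 tail [0.50969015 0.27478478]
[0.53117168 0.20269055] perp off of cap from body line 0.0006563504619458149
shift [ -0.3   1.3 166.6] turn [ 0.    -0.    -0.024]
```

Call:
{"op": "send_rows", "data": {"moves": [[[0,1,40],[0,0,-0.022],60],[[0,1,80],[0,0,-0.022],60],[[0,1,120],[0,0,-0.022],60],[[0,1,145],[0,0,-0.022],60],[[0,1,160],[0,0,-0.022],60],[[0,1,166],[0,0,-0.022],60],[[0,1,166],[0,0,-0.022],60],[[0,1,166],[0,0,-0.022],20],[[0,1,166],[0,0,-0.022],20],[[0,1,166],[0,0,-0.022],20],[[0,1,166],[0,0,-0.022],20],[[0,1,166],[0,0,-0.022],20]]}}

```text
clock: 17.92
eef_pos: [0.5326, 0.2029, 0.0757]
tool_rot: [0.799, -0.602, 0.001, -0.001]
ft_force: [-0.9, -0.5, 7.1]
grip_width: 0.0264
```

Run:
```python
from h import *
loc();print(readout.get_obs()['eef_pos'],readout.get_obs()['tool_rot'])
```

```text
mixer-frame TCP [-124.5  392.4] z 0.0757 F [-0.9 -0.5  7.1] w 0.0264 q6 -1.49 t 17.9167
[0.5326271  0.20288601 0.07566207] [ 0.7986201  -0.60183327  0.00094377 -0.00132622]
```

Call:
{"op": "send_rows", "data": {"moves": [[[0,0,-20],[0,0,0],20],[[0,0,-60],[0,0,0],20],[[0,0,-100],[0,0,0],20],[[0,0,-140],[0,0,0],20],[[0,0,-175],[0,0,0],20],[[0,0,-175],[0,0,0.12],20],[[0,0,-175],[0,0,0.24],20],[[0,0,-175],[0,0,0.36],20],[[0,0,-175],[0,0,0.48],20],[[0,0,-175],[0,0,0.6],20],[[0,0,-175],[0,0,0.72],20],[[0,0,-175],[0,0,0.84],20]]}}

```text
clock: 18.92
eef_pos: [0.5319, 0.2027, 0.2509]
tool_rot: [-0.481, 0.877, -0.0, 0.002]
ft_force: [0.0, -1.2, -2.0]
grip_width: 0.0263
```

Run:
```python
from h import *
loc();rel([*mw(10.5,49),.25],down(my+np.pi/2))
```

```text
mixer-frame TCP [-125.1  392. ] z 0.2509 F [ 0.  -1.2 -2. ] w 0.0263 q6 -0.64 t 18.9167
shift [ 285.3 -233.8    0.6] turn [-0.     0.004  1.261]
```

Call:
{"op": "send_rows", "data": {"moves": [[[28,-23,0],[0,0,0.12],20],[[56,-46,0],[0,0,0.24],20],[[84,-69,0],[0,0,0.36],20],[[112,-92,0],[0,0,0.48],20],[[140,-115,0],[0,0,0.6],20],[[168,-138,0],[0,0,0.72],20],[[196,-161,0],[0,0,0.84],20],[[224,-184,0],[0,0,0.96],20],[[252,-207,0],[0,0,1.08],20],[[270,-222,0],[0,0,1.18],20],[[285,-234,0],[0,0.004,1.261],20],[[285,-234,0],[0,0.004,1.261],20]]}}

```text
clock: 19.92
eef_pos: [0.5763, -0.1675, 0.2505]
tool_rot: [0.132, 0.991, -0.001, 0.0]
ft_force: [0.3, -0.5, -2.3]
grip_width: 0.0261
```

Call:
{"op": "send_rows", "data": {"moves": [[[0,0,10],[0,0,0],20],[[0,0,20],[0,0,0],20],[[0,0,30],[0,0,0],20],[[0,0,30],[0,0,0],20],[[0,0,30],[0,0,0],20]]}}

```text
clock: 20.33
eef_pos: [0.5755, -0.1663, 0.2189]
tool_rot: [0.131, 0.991, -0.001, -0.001]
ft_force: [-0.6, 0.3, -1.6]
grip_width: 0.026
```

Run:
```python
from h import *
import cv2,pickle
c=get_calibration('wrist');loc();a=camera('wrist')[:,:,::-1];cv2.imwrite('pics/w8raw.png',a);pickle.dump(c,open('w8.pkl','wb'))
cv2.imwrite('pics/w8.png',cv2.resize(a[30:330,80:480],(800,600),interpolation=cv2.INTER_CUBIC))
```

```text
mixer-frame TCP [10.7 46.2] z 0.2189 F [-0.6  0.3 -1.6] w 0.026 q6 -0.02 t 20.3333
```

View pics/w8.png

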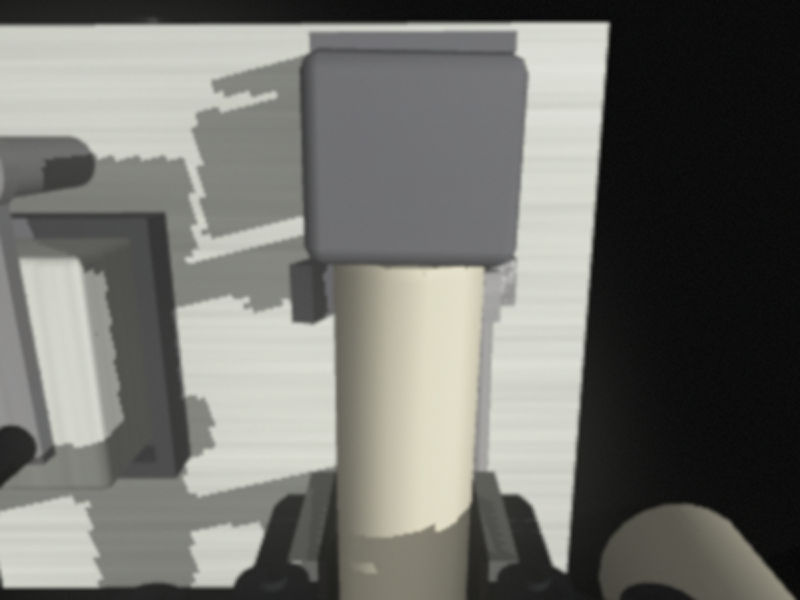

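The tube is held above the clip. The cap top spans (301–527, 50–262), the end wall top is at (310–517, row 33), and the plate's right edge runs (608,23)–(568,570).

Run:
```python
from h import *
import pickle
np.set_printoptions(precision=1,suppress=True)
c=pickle.load(open('w8.pkl','rb'))
f=lambda u,v,z:(Mm.T@(ray(c,(80+u/2,30+v/2),z)[:2]-C))*1e3
for z in(.173,.176,.179):print('cap',z,f(303,52,z),f(526,56,z),f(515,262,z),f(311,262,z))
for z in(.09,.096):print('endwall',f(310,33,z),f(517,33,z))
print('plate +y edge',f(608,23,.05),f(568,570,.05))
for v,a,b in((290,334,485),(480,337,473)):print('body',f(a,v,.160),f(b,v,.160),(f(a,v,.16)+f(b,v,.16))/2)
print('prong -y',f(291,322,.124),f(327,318,.124))
print('nose',f(516,303,.128))
# jaw/prongs from w4
c=pickle.load(open('w4.pkl','rb'))
g=lambda u,v,z:(Mm.T@(ray(c,(80+u/2,50+v/2),z)[:2]-C))*1e3
print('w4 prong tops',g(632,238,.124),g(650,236,.124),g(610,457,.124),g(626,457,.124),'nose',g(770,238,.128),g(724,228,.128),g(735,458,.128))
```

```text
cap 0.173 [-79.3  32.3] [-78.5  65.2] [-48.   64.9] [-48.2  32.1]
cap 0.176 [-79.   32.7] [-78.2  64.7] [-48.6  64.4] [-48.7  32.5]
cap 0.179 [-78.7  33.1] [-78.   64.3] [-49.1  64. ] [-49.2  32.9]
endwall [-92.   23.6] [-91.7  75.8]
endwall [-91.3  24.3] [-91.   74.9]
plate +y edge [-99.2 108.9] [ 92.2 109.5]
body [-40.9  34.4] [-40.7  61.7] [-40.8  48. ]
body [-2.7 33.6] [-2.6 60.5] [-2.7 47. ]
prong -y [-25.7  20.3] [-26.6  28.8]
nose [-30.9  72.5]Traceback (most recent call last):
  File "<stdin>", line 15, in <module>
  File "<stdin>", line 14, in <lambda>
  File "h.py", line 5, in ray
    d=c['R'].T@np.array([(uv[0]-c['cx'])/c['fx'],(uv[1]-c['cy'])/c['fy'],1]); o=-c['R'].T@c['t']
      ~^^^^^
TypeError: tuple indices must be integers or slices, not str
```

Call:
{"op": "send_rows", "data": {"moves": [[[0,1.3,4],[0,0,-0.01],20],[[0,2.6,8],[0,0,-0.02],20],[[0,2.6,12],[0,0,-0.02],20],[[0,2.6,12],[0,0,-0.02],20],[[0,2.6,12],[0,0,-0.02],20]]}}

```text
clock: 20.8
eef_pos: [0.5766, -0.1639, 0.2075]
tool_rot: [0.121, 0.993, -0.001, -0.001]
ft_force: [0.1, -0.3, -1.0]
grip_width: 0.0263
```

Run:
```python
from h import *
import cv2
c=get_calibration('wrist');loc();a=camera('wrist')[:,:,::-1];cv2.imwrite('pics/w9raw.png',a)
g=cv2.cvtColor(a,cv2.COLOR_BGR2GRAY);loc()
f=lambda u,v,z:(Mm.T@(ray(c,(u,v),z)[:2]-C))*1e3
b=a[:,:,0].astype(int);r=a[:,:,2].astype(int)
for v in(190,210,230,250):
    m=np.where((r[v]-b[v]>12)&(np.arange(560)<380)&(np.arange(560)>200))[0]
    if len(m):print(v,m.min(),m.max(),((f(m.min(),v,.147)+f(m.max(),v,.147))/2).round(1))
```

```text
mixer-frame TCP [11.2 48.8] z 0.2075 F [ 0.1 -0.3 -1. ] w 0.0263 q6 -0.03 t 20.8
mixer-frame TCP [11.4 48.7] z 0.2078 F [-1.   0.9 -2.1] w 0.0262 q6 -0.03 t 20.85
190 250 320 [-34.4  49.7]
210 250 319 [-26.6  49.7]
230 251 318 [-18.5  49.8]
250 251 317 [-10.1  49.8]
```

Call:
{"op": "send_rows", "data": {"moves": [[[0,0,8],[0,0,0],20],[[0,0,15],[0,0,0],20],[[0,0,20],[0,0,0],20],[[0,0,25],[0,0,0],20],[[0,0,30],[0,0,0],20],[[0,0,35],[0,0,0],20],[[0,0,40],[0,0,0],20],[[0,0,44],[0,0,0],20]]}}

```text
clock: 21.52
eef_pos: [0.5774, -0.1655, 0.1652]
tool_rot: [0.122, 0.993, -0.002, 0.001]
ft_force: [0.3, -2.2, 1.4]
grip_width: 0.0255
```

Run:
```python
from h import *
loc();rel([*mw(11,49.2),.150],down(my+np.pi/2))
```

```text
mixer-frame TCP [12.3 47.4] z 0.1652 F [ 0.3 -2.2  1.4] w 0.0255 q6 -0.03 t 21.5167
shift [ 1.4  1.8 15.2] turn [-0.004  0.003  0.013]
```

Call:
{"op": "send_rows", "data": {"moves": [[[0,1,4],[0,0,0],20],[[0,1,8],[0,0,0],20],[[0,1,12],[0,0,0],20],[[0,1,15],[0,0,0],20],[[0,1,17],[0,0,0],20],[[0,1,17],[0,0,0],20]]}}

```text
clock: 22.02
eef_pos: [0.5769, -0.164, 0.15]
tool_rot: [0.121, 0.993, -0.002, 0.001]
ft_force: [-7.9, 1.7, 12.9]
grip_width: 0.0261
```

Run:
```python
from h import *
loc()
```

```text
mixer-frame TCP [11.5 48.8] z 0.15 F [-7.9  1.7 12.9] w 0.0261 q6 -0.03 t 22.0167
```

Call:
{"op": "send_rows", "data": {"moves": [[[0,0,3],[0,0,0],20],[[0,0,5],[0,0,0],20],[[0,0,5],[0,0,0],20]]}}

```text
clock: 22.27
eef_pos: [0.5768, -0.1639, 0.1499]
tool_rot: [0.121, 0.993, -0.002, 0.002]
ft_force: [-12.2, 1.0, 25.0]
grip_width: 0.0262
```

Run:
```python
from h import *
loc()
import cv2
c=get_calibration('side');a=camera('side')[:,:,::-1];u,v=map(int,pix(c,[*mw(0,50),.09]));print(u,v)
cv2.imwrite('pics/s1.png',a)
```

```text
mixer-frame TCP [11.4 48.9] z 0.1499 F [-12.2   1.   25. ] w 0.0262 q6 -0.03 t 22.2667
284 181
```

Call:
{"op": "send_rows", "data": {"moves": [[[0,0,-1],[0,0,0],20],[[0,0,-1],[0,0,0],42],[[0,0,-1],[0,0,0],42],[[0,0,-1],[0,0,0],42],[[0,0,-15],[0,0,0],42],[[0,0,-45],[0,0,0],42],[[0,0,-85],[0,0,0],42],[[20,0,-125],[0,0,0],42],[[20,0,-160],[0,0,0],42],[[20,-40,-160],[0,0,0],42],[[20,-50,-160],[0,0,0],42],[[20,-50,-160],[0,0,0],42]]}}

```text
clock: 23.32
eef_pos: [0.5444, -0.2089, 0.3098]
tool_rot: [0.123, 0.992, -0.002, 0.002]
ft_force: [0.2, 1.1, -0.2]
grip_width: 0.0422
```

Run:
```python
from h import *
import cv2,pickle
c=get_calibration('wrist');loc();a=camera('wrist')[:,:,::-1];pickle.dump(c,open('w10.pkl','wb'))
s=camera('side')[:,:,::-1]
cv2.imwrite('pics/w10raw.png',a);cv2.imwrite('pics/s2raw.png',s)
L=cv2.resize(a[20:340,60:500],(800-280,378),interpolation=cv2.INTER_CUBIC)
S=cv2.resize(s[140:220,240:340],(520,222)[:1]+(222,) if False else (278,222),interpolation=cv2.INTER_CUBIC)
b=cv2.resize(a[20:340,60:500],(800,582),interpolation=cv2.INTER_CUBIC)
S=cv2.resize(s[145:215,245:335],(270,210),interpolation=cv2.INTER_CUBIC);b[582-210:,:270]=S
cv2.imwrite('pics/fin.png',b)
```

```text
mixer-frame TCP [-8.6 -2.8] z 0.3098 F [ 0.2  1.1 -0.2] w 0.0422 q6 -0.12 t 23.3167
```

View pics/fin.png

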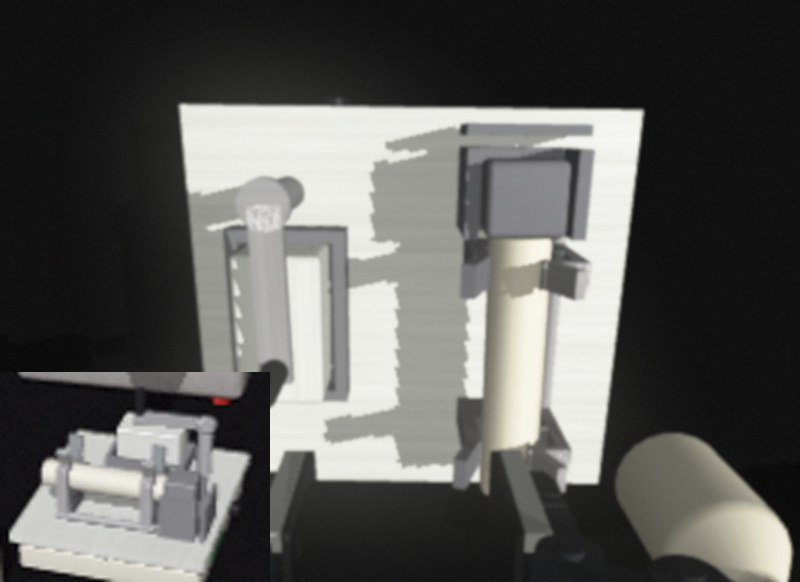

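Run:
```python
from h import *
import pickle
np.set_printoptions(precision=1,suppress=True)
c=pickle.load(open('w10.pkl','rb'))
f=lambda u,v,z:(Mm.T@(ray(c,(60+.55*u,20+.55*v),z)[:2]-C))*1e3
print('cap',f(485,162,.107),f(570,162,.107),f(567,236,.107),f(485,236,.107))
print('cradle outer +y',f(592,160,.096),'-y',f(463,160,.096),'endwall',f(592,125,.09),f(461,125,.09))
print('nose outer top',f(588,265,.128),f(585,298,.128),f(568,450,.128))
d=pickle.load(open('w4.pkl','rb'))[0]
g=lambda u,v,z:(Mm.T@(ray(d,(80+u/2,50+v/2),z)[:2]-C))*1e3
print('nose before',g(778,200,.128),g(772,238,.128),g(740,410,.128))
p,q=f(263,195,.111),f(273,372,.139);print('lever',np.arctan2(q[0]-p[0],p[1]-q[1]),p,q)
print('body',(f(490,250,.09)+f(548,250,.09))/2,(f(485,440,.09)+f(540,440,.09))/2)
s=get_calibration('side')
for n,z in(('tail',.09),('tail',.1)):print(n,pix(s,[*mw(79,49.5),z]))
```

```text
cap [-77.4  29. ] [-77.8  63. ] [-48.3  64.5] [-48.   30.5]
cradle outer +y [-78.3  74.7] -y [-77.7  21.1] endwall [-92.1  74.9] [-91.5  20.3]
nose outer top [-40.3  68.4] [-27.2  68.5] [39.3 67.9]
nose before [-40.   66.3] [-27.   66.4] [38.4 65.2]
lever 1.6624976185818618 [-63.9 -59.8] [  1.3 -53.8]
body [-39.5  48. ] [53.6 51.1]
tail (np.float64(259.73625046384444), np.float64(177.89018593574835))
tail (np.float64(259.58672469994787), np.float64(175.05154453835382))
```

```bash
python3 -c "
from workcell import order
print(order.job_done())"
```

```text
the job is handed in; nothing more can be done
None
```

The job is handed in at about 23 s of the 72 s allowed, with no verdict reported. My last checks suggest the mixer is ready to run.

- **Counterweight:** it touched down at the height expected for the pocket floor and sits inside the pocket walls. It measures about 3 mm off centre along x, against a 6 mm limit. This was measured before the lever was closed, and I did not measure its tilt.
- **Lever:** it reads about 1.66 rad in the last wrist picture and 1.72 in an earlier one. Both are above the 1.62 stop, so this is measurement error of about 0.1 rad, but the lever is clearly past 1.4 rad and lies over the block.
- **Tube:** I pulled it out by the cap, regripped it on the body and pressed it down until it stopped firmly at the expected height under 25 N. The cap centre is within about 3 mm of its place, and in the last picture both noses are over the tube. The tail height in the side view matches the home position to about 3 mm.
- **Tube angle:** two readings disagreed slightly. The body line reads about 0.03 rad off the clip axis in the last picture and the cap edges about 0.05 rad the other way. The limit is 0.07 rad.
- **Jaw:** compared with the start picture from a similar viewpoint, the noses are within 1–2 mm of closed. An earlier picture from a different viewpoint suggested about 2–3 mm, roughly 0.03–0.04 rad against the 0.06 limit. I put that down to viewing angle.
- **Bystanders:** I steered clear of the short tube, beaker, cup and wash bottle and felt no unexpected contact. I did not re-measure their positions.

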